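# Unlatch and open the yellow casting case

### The arm

A 7-joint arm with a two-finger parallel gripper is mounted at the origin on the work surface. World frame = base frame: x ahead of the robot, y to its left, z up, the work surface at z = 0. Lengths are in mm, angles in degrees, forces in N, time in s.
With the tool pointing down it reaches from about 425 to 1025 mm from the base axis. Payload 3.6 kg.
Tool frame: the origin (TCP) lies between the finger pads; the fingertips stand r.nose_length ahead of it and the grasp point (between the pads) lies 5 mm behind it (r.nose_length is the distance from the TCP to the fingertips, in mm); z points along the fingers, y is the direction in which the jaws open and shut (so a half turn about z gives the same grasp; the last joint's range is limited). The gripper opens to 85 mm and grips with 20 to 120 N. Pads are 22 mm wide; open, the fingers measure 114 mm over their backs; the gripper's body (76 mm by 85 mm) begins 54 mm behind the grasp point. The pads swing forward as they close: fully open they stand 13 mm farther back than shut.
Start: joints at [59.502, 33.873, 2.773, 92.16, -1.908, 54.013, -1.931], TCP at [308.021, -656.318, 245.302] pointing down, gripper open.
Joint ranges: [-153.93, 153.93], [-27.13, 128.08], [-72.61, 78.16], [10.71, 143.7], [-87.88, 267.88], [4.46, 118.87], [-176.78, 176.78]. Speed limits (degrees/s): [147.25, 147.25, 180, 180, 180, 180, 180].

### API

Orientations are given as a 3x3 rotation matrix whose columns are the frame's x, y, z axes.
In Python, from bench import status, viewer, r gives the robot as it stands.
- The arm moves only by the tool send_rows, never from a script. Its argument "deltas" is a list of rows, each an object of numbers: "claw": the opening, from -1 (shut) to 1 (fully open); "tx", "ty", "tz": the shift along the tool's x, y, z in m; "roll": the turn about the tool's z in degrees. A call has exactly 10 rows; each row shifts and turns the pose as measured when the row begins, along the tool's axes as they then stand; what a row does not reach is not made up. A row lasts 1/12 s, in which the tool goes at most 41.7 mm and 7.16 degrees, less where a joint would pass 70% of its speed; a pose out of reach is approached as far as the arm can. A call is refused whole if a number of a shift passes 0.0417 or a number of a turn 7.16, either way. A call with a gripper value outside its range is refused whole. The fingers move at their own pace and stop on an object; "grip_force" is the grip in N (left out, the last holds). Time passes only in rows, so rows that do not move let the fingers close, or fill a call up. It gives the time, the measured TCP pose, the force and the opening at its end, in the units of the state.
- status.state(): the state, without advancing time (a new reading comes with each control period).
- viewer.camera(name): name is "scene" or "side" or "wrist"; returns a dict with "image" (420x560x3 uint8, blue, green, red), "z_map" (420x560 float32, mm along the optical axis (not along the pixel's ray), 0 where there is no reading), "intrinsics" (3x3 intrinsics, pixels), "rvec" (rotation vector, rad) and "tvec" (3), from world to camera coordinates, as OpenCV has them. Camera axes: x right, y down, z forward; pixel columns grow to the right and rows downward; lengths in mm; the calibration is good to about 2 mm. A picture is of the moment at which its call begins.
- r.close_job(): hands the job in, once; it reports no verdict.
The state is a dict: "time": time; "joint_positions": joint angles; "joint_velocities": joint speeds; "joint_efforts": joint torques, N m; "eef_pos": TCP position; "orientation": TCP orientation; "wrist_force": force on the tool from outside, world axes, zero at the start; "torque": the same for the moment, N m; "gripper_width": finger opening in mm.
Only numpy, scipy, OpenCV 4.12 (cv2) and the standard library are available. Lean on these libraries where they do the work, as an engineer would, in place of code of your own. Each camera call takes 0.05 s, during which the arm holds its last target. There are 200 camera calls.

### The job

The finished castings are in the steel case with the yellow lid. Take its black paddle handle by the round white knob at its front end, lift it so that the hidden pawl lets go, and swing the yellow lid open until it stands about upright, then let go. Leave the case with the red lid shut.

Things in the scene. Friction and masses are not known exactly. Their poses are not given: they have to be found in the camera images.
- yellow_knob (a point): Centre of the white knob on the yellow case's paddle: a round boss, 22 mm diameter, 20 mm long along y, on a 10 mm (y) neck, 26 mm above the black blade (50 wide in y, 6 thick, x -20 to +72), 145 mm above the bench. Pinch its flat ends along y from above. Axes (turn with the paddle), when shut: x level from the lid's front edge to its rear hinge, away from the robot; y along the hinge; z up.
- yellow_paddle (a joint): Yellow case's paddle relative to its lid, rad: 0 lying flat, grows as the knob end is raised, stop 0.7. Pivot parallel to y, from the knob's centre (shut) at x +65, z -29 mm. A light spring (1 to 4 N at the knob) returns it. From about 0.4 the hidden pawl is clear; before that the lid is locked (0.02 rad play). The knob may turn between the fingers.
- yellow_lid (a joint): Yellow lid (186 x, 208 y, 8 mm) of a grey fixed case 100 mm high, rad: 0 shut, grows as its front edge rises and swings back away from the robot, 1.57 upright, stop 1.75. Hinge parallel to y, from the knob's centre (shut) at x +175, z -45 mm; lid top z -37, front edge x -8. The stiff hinge holds it where left; about 10 N at the knob opens it.
- red_lid (a joint): Red lid of the other case beside it, on either side, the same in build and size: rad, 0 shut. It must stay shut.

How it is judged:
By the outcome, as a careful person would: the job done as asked, in the order asked, and still so for the second after the job is handed in, with the robot touching nothing.
It also fails if it takes over 42 s, if anything falls off the work surface, if the arm or the gripper's body presses on something with over 40 N, if the wrist force passes 120 N, or if a joint passes its speed limit or range.

## Working session

There is one attempt and no reset: what is moved stays moved. The work goes in short steps, Python scripts to look and compute and a tool call to move; the robot and the scene stay as the last step left them, time stands still between calls to the robot, and variables do not carry over. Pictures are saved under pics/ and viewed, about 8 in all and at most 12, crops included, and the job is handed in when it is done.

Besides the shell and the picture viewer there is one more tool, called after "Call:" by a JSON object that holds its "op" and its "data", one argument or row to a line. send_rows: Moves the arm, as the interface text tells. Its arguments: {"type":"object","properties":{"deltas":{"type":"array"},"grip_force":{"type":"number"}},"required":["deltas"]}

```bash
ls; mkdir -p pics; python3 - <<'E'
from bench import status, viewer, r
import cv2,numpy as np
s=status.state(); print(s); print(r.nose_length)
for n in ("scene","side"):
    c=viewer.camera(n); np.savez(n+'0.npz',**c); cv2.imwrite(f'pics/{n}0.png',c['image'])
    print(n,c['intrinsics'],c['rvec'],c['tvec'])
a=[cv2.imread(f'pics/{n}0.png') for n in("scene","side")]
E
```

```text
pics
{'time': 0.0, 'joint_positions': array([59.50093479, 33.92698829,  2.76529162, 92.23699247, -1.90840716,
       54.01083061, -1.93181233]), 'joint_velocities': array([ 0.00194388,  0.08365497, -0.06145703,  0.02584288, -0.10239289,
       -0.17611124, -0.04884551]), 'joint_efforts': array([ 2.48899960e-05, -5.48686337e+01,  1.54674802e+00, -1.98124713e+01,
        9.39932303e-03,  8.73064011e-03, -8.81032634e-06]), 'eef_pos': array([ 307.71661738, -655.57798878,  244.12025663]), 'orientation': array([[ 9.05220347e-01,  4.24941207e-01, -1.04570011e-03],
       [ 4.24942481e-01, -9.05218168e-01,  1.98885140e-03],
       [-1.01441826e-04, -2.24471115e-03, -9.99997475e-01]]), 'wrist_force': array([-0.3517811 ,  0.27509606,  0.67495116]), 'torque': array([-0.00242613,  0.02899568,  0.01769586]), 'gripper_width': 85.5903495923206}
14.0
scene [[464.06258098   0.         280.21040882]
 [  0.         464.06258098 217.93444652]
 [  0.           0.           1.        ]] [ 1.14741344  2.36844138 -0.99673068] [ 371.75047873 -171.1030182  1194.33725789]
side [[426.74026114   0.         286.90772628]
 [  0.         426.74026114 220.30251429]
 [  0.           0.           1.        ]] [ 2.01111399 -0.67822955  0.37377743] [-426.72534388  320.25543022  520.48488268]
```

View pics/scene0.png

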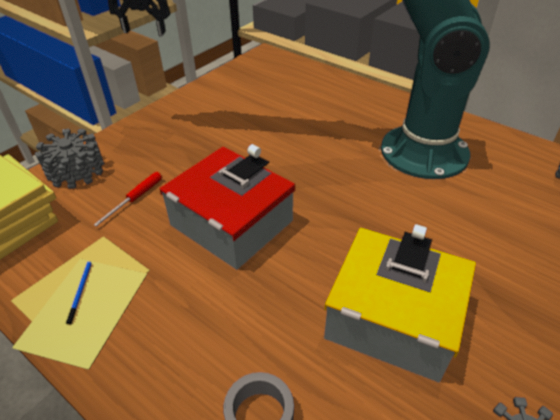

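View pics/side0.png

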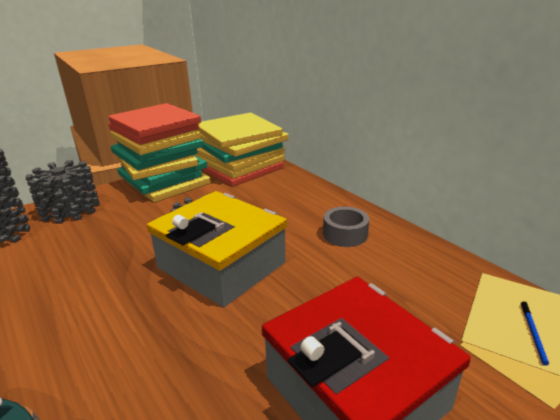

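The scene view has the yellow knob at about (419,232) and the red one at (254,151). In the side view the yellow knob is at about (180,222) and the red one at (312,348).

```bash
cat > h.py <<'E'
import numpy as np,cv2
def load(n): return dict(np.load(n+'.npz'))
def ray(c,p):
    R=cv2.Rodrigues(c['rvec'])[0]; o=-R.T@c['tvec'].ravel()
    p=np.atleast_2d(p).astype(float)
    d=np.c_[p,np.ones(len(p))]@np.linalg.inv(c['intrinsics']).T@R
    return o,d
def onplane(c,p,z):
    o,d=ray(c,p); return o+d*((z-o[2])/d[:,2])[:,None]
def tri(c1,p1,c2,p2):
    P=[c['intrinsics']@np.c_[cv2.Rodrigues(c['rvec'])[0],c['tvec'].ravel()] for c in(c1,c2)]
    X=cv2.triangulatePoints(*P,np.array(p1,float).reshape(2,1),np.array(p2,float).reshape(2,1)).ravel(); return X[:3]/X[3]
def blob(c,near,rad=22):
    m=(c['image'].min(2)>150).astype(np.uint8)
    n,l,s,ce=cv2.connectedComponentsWithStats(m)
    k=[i for i in range(1,n) if np.linalg.norm(ce[i]-near)<rad]
    i=max(k,key=lambda i:s[i,4]); return ce[i],s[i]
def lid(c,hue):
    h=cv2.cvtColor(c['image'],cv2.COLOR_BGR2HSV)
    m=((abs(h[...,0].astype(int)-hue)<6)&(h[...,1]>200)&(h[...,2]>120)).astype(np.uint8)
    m=cv2.morphologyEx(m,cv2.MORPH_OPEN,np.ones((3,3)))
    cs=cv2.findContours(m,cv2.RETR_EXTERNAL,cv2.CHAIN_APPROX_NONE)[0]
    return cs
E
python3 - <<'E'
from h import *
a,b=load('scene0'),load('side0')
for nm,p,q in(('y',(419,232),(180,222)),('r',(254,151),(312,348))):
    A,sa=blob(a,p);B,sb=blob(b,q); print(nm,A,sa,B,sb,'tri',tri(a,A,b,B),'pl',onplane(a,A,145),onplane(b,B,145))
for c in(a,b):
  for hue in(26,0):
    cs=[k for k in lid(c,hue) if cv2.contourArea(k)>3000]
    for k in cs:
        k=cv2.convexHull(k)
        w=onplane(c,k[:,0],108)[:,:2].astype(np.float32); q=cv2.minAreaRect(w)
        print(hue,cv2.contourArea(k),q, cv2.boundingRect(k))
E
```

```text
y [419.07826087 230.02608696] [413 225  13  12 115] [177.78787879 218.66666667] [173 215  12   9  66] tri [412.98159021 159.77281927 150.74515927] pl [[409.55249924 157.45714785 145.        ]] [[415.807448   172.84128417 145.        ]]
r [252.35384615 148.53846154] [248 144  10  10  65] [310.75728155 344.25728155] [302 336  20  19 206] tri [ 412.27408012 -215.69199297  151.26268949] pl [[ 407.59979745 -222.8863461   145.        ]] [[ 414.43854177 -209.44667125  145.        ]]
26 11724.0 ((497.0101623535156, 179.9049530029297), (188.16358947753906, 207.36795043945312), 14.431730270385742) (325, 228, 151, 124)
0 6096.5 ((498.4630432128906, -215.0924072265625), (206.37864685058594, 184.6593780517578), 89.03480529785156) (161, 147, 133, 88)
26 5146.5 ((495.857666015625, 178.94285583496094), (186.32029724121094, 212.40869140625), 14.168542861938477) (148, 191, 137, 71)
0 16664.5 ((495.7624816894531, -218.80267333984375), (209.55809020996094, 185.2774658203125), 88.96540069580078) (263, 277, 207, 143)
```

Call:
{"op": "send_rows", "data": {
  "deltas": [
    {"tz":-0.02,"roll":5.4,"claw":1},
    {"tz":-0.02,"roll":5.4,"claw":1},
    {"tx":0.03,"ty":-0.027,"claw":1},
    {"tx":0.03,"ty":-0.027,"claw":1},
    {"tx":0.03,"ty":-0.027,"claw":1},
    {"tx":0.03,"ty":-0.027,"claw":1},
    {"tx":0.03,"ty":-0.027,"claw":1},
    {"tx":0.03,"ty":-0.027,"claw":1},
    {"tx":0.03,"ty":-0.027,"claw":1},
    {"tx":0.03,"ty":-0.027,"claw":1}
  ],
  "grip_force": 40
}}

```text
invalid input at $.deltas[0]: expected keys claw, tx, ty, tz, roll
```

Call:
{"op": "send_rows", "data": {
  "deltas": [
    {"tx":0,"ty":0,"tz":-0.02,"roll":5.4,"claw":1},
    {"tx":0,"ty":0,"tz":-0.02,"roll":5.4,"claw":1},
    {"tx":0.03,"ty":-0.027,"tz":0,"roll":0,"claw":1},
    {"tx":0.03,"ty":-0.027,"tz":0,"roll":0,"claw":1},
    {"tx":0.03,"ty":-0.027,"tz":0,"roll":0,"claw":1},
    {"tx":0.03,"ty":-0.027,"tz":0,"roll":0,"claw":1},
    {"tx":0.03,"ty":-0.027,"tz":0,"roll":0,"claw":1},
    {"tx":0.03,"ty":-0.027,"tz":0,"roll":0,"claw":1},
    {"tx":0.03,"ty":-0.027,"tz":0,"roll":0,"claw":1},
    {"tx":0.03,"ty":-0.027,"tz":0,"roll":0,"claw":1}
  ],
  "grip_force": 40
}}

```text
time: 0.93
eef_pos: [483.5, -391.0, 278.7]
orientation: [[0.977, 0.213, -0.014], [0.213, -0.977, 0.001], [-0.013, -0.004, -1.0]]
wrist_force: [1.0, -0.8, 0.2]
gripper_width: 85.6
```

Call:
{"op": "send_rows", "data": {
  "deltas": [
    {"tx":0.012,"ty":-0.039,"tz":0,"roll":0,"claw":1},
    {"tx":0.012,"ty":-0.039,"tz":0,"roll":0,"claw":1},
    {"tx":0.012,"ty":-0.039,"tz":0,"roll":0,"claw":1},
    {"tx":0.012,"ty":-0.039,"tz":0,"roll":0,"claw":1},
    {"tx":0.012,"ty":-0.039,"tz":0,"roll":0,"claw":1},
    {"tx":0.012,"ty":-0.039,"tz":0,"roll":0,"claw":1},
    {"tx":0.012,"ty":-0.039,"tz":0,"roll":0,"claw":1},
    {"tx":0.012,"ty":-0.039,"tz":0,"roll":0,"claw":1},
    {"tx":0.012,"ty":-0.039,"tz":0,"roll":0,"claw":1},
    {"tx":0.012,"ty":-0.039,"tz":0,"roll":0,"claw":1}
  ]
}}

```text
time: 1.77
eef_pos: [517.6, 23.8, 276.2]
orientation: [[0.976, 0.216, -0.014], [0.216, -0.976, 0.001], [-0.013, -0.004, -1.0]]
wrist_force: [0.3, 0.4, 0.1]
gripper_width: 85.1
```

Call:
{"op": "send_rows", "data": {
  "deltas": [
    {"tx":-0.0103,"ty":-0.022,"tz":0.005,"roll":-1,"claw":1},
    {"tx":-0.0103,"ty":-0.022,"tz":0.005,"roll":-0.8,"claw":1},
    {"tx":-0.0103,"ty":-0.022,"tz":0.005,"roll":0,"claw":1},
    {"tx":-0.0103,"ty":-0.022,"tz":0.005,"roll":0,"claw":1},
    {"tx":-0.0103,"ty":-0.022,"tz":0.005,"roll":0,"claw":1},
    {"tx":-0.0103,"ty":-0.022,"tz":0.005,"roll":0,"claw":1},
    {"tx":-0.0103,"ty":-0.022,"tz":0.005,"roll":0,"claw":1},
    {"tx":0,"ty":0,"tz":0,"roll":0,"claw":1},
    {"tx":0,"ty":0,"tz":0,"roll":0,"claw":1},
    {"tx":0,"ty":0,"tz":0,"roll":0,"claw":1}
  ]
}}

```text
time: 2.6
eef_pos: [401.8, 173.9, 240.4]
orientation: [[0.962, 0.271, -0.014], [0.271, -0.963, 0.005], [-0.012, -0.009, -1.0]]
wrist_force: [-0.2, -0.4, 0.1]
gripper_width: 85.4
```

```bash
python3 - <<'E'
from bench import status, viewer
import cv2,numpy as np
s=status.state(); print(s['eef_pos'],s['joint_positions'],s['orientation'])
c=viewer.camera('wrist'); np.savez('wrist1.npz',**c); cv2.imwrite('pics/wrist1.png',c['image'])
E
```

```text
[401.84179685 173.85765873 240.39362466] [ -22.12759139   14.17962934   -8.06952185  127.44982671    2.09790871
   39.05511977 -105.86340677] [[ 0.96244298  0.27113893 -0.0136814 ]
 [ 0.27122896 -0.96250089  0.00518598]
 [-0.01176224 -0.00870201 -0.99989296]]
```

View pics/wrist1.png

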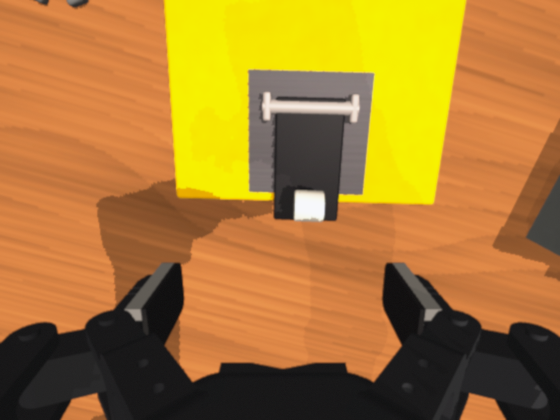

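The wrist view shows the knob at about (309,205), the blade, and the lid's front edge from (177,198) to (436,204). The fingers are clear of everything.

```bash
python3 - <<'E'
from h import *
c=load('wrist1')
A,s=blob(c,(309,205)); print(A,s)
z=c['z_map']; zz=z[int(A[1]),int(A[0])]
o,d=ray(c,A); print('cam',o,'depth pt',o+d*zz,'pl145',onplane(c,A,145),'pl156',onplane(c,A,156))
l,t,w,h=s[:4]
print('ends',onplane(c,[(l,t+h/2),(l+w-1,t+h/2)],147))
P=onplane(c,[(178,196),(436,203)],108);print('edge',P); v=P[1]-P[0];print(np.degrees(np.arctan2(v[0],-v[1])),np.linalg.norm(v))
b=onplane(c,[(274,219),(337,220),(276,120),(343,120)],119);print('blade',b)
E
```

```text
[309.07429245 205.51179245] [294 191  31  30 848]
cam [469.79360835 192.4192928  367.86531814] depth pt [[414.13785519 160.57423209 155.11434979]] pl145 [[411.49193653 159.06029264 145.        ]] pl156 [[414.3695417  160.70679828 156.        ]]
ends [[408.87570182 169.16087662 147.        ]
 [414.46018358 149.46043758 147.        ]]
edge [[380.84238039 256.54056445 108.        ]
 [431.44968198  56.63291041 108.        ]]
14.206165177323719 206.2138916673472
blade [[386.76569112 178.24949626 119.        ]
 [399.3724965  130.82669801 119.        ]
 [459.21669403 196.53659575 119.        ]
 [472.17653305 150.45440257 119.        ]]
```

Call:
{"op": "send_rows", "data": {
  "deltas": [
    {"tx":0.0025,"ty":0.006,"tz":0,"roll":0.7,"claw":1},
    {"tx":0.0025,"ty":0.006,"tz":0,"roll":0.7,"claw":1},
    {"tx":0.0023,"ty":0.005,"tz":0.01,"roll":0,"claw":1},
    {"tx":0,"ty":0,"tz":0.015,"roll":0,"claw":1},
    {"tx":0,"ty":0,"tz":0.015,"roll":0,"claw":1},
    {"tx":0,"ty":0,"tz":0.015,"roll":0,"claw":1},
    {"tx":0,"ty":0,"tz":0.005,"roll":0,"claw":1},
    {"tx":0,"ty":0,"tz":0,"roll":0,"claw":1},
    {"tx":0,"ty":0,"tz":0,"roll":0,"claw":1},
    {"tx":0,"ty":0,"tz":0,"roll":0,"claw":1}
  ]
}}

```text
time: 3.48
eef_pos: [422.8, 148.8, 176.7]
orientation: [[0.974, 0.225, -0.007], [0.225, -0.974, 0.004], [-0.006, -0.005, -1.0]]
wrist_force: [0.5, -0.4, -1.1]
gripper_width: 85.4
```

Call:
{"op": "send_rows", "data": {
  "deltas": [
    {"tx":-0.005,"ty":-0.009,"tz":0,"roll":-0.9,"claw":1},
    {"tx":0,"ty":0,"tz":0,"roll":0,"claw":1},
    {"tx":0,"ty":0,"tz":0,"roll":0,"claw":1},
    {"tx":0,"ty":0,"tz":0,"roll":0,"claw":1},
    {"tx":0,"ty":0,"tz":0,"roll":0,"claw":1},
    {"tx":0,"ty":0,"tz":0,"roll":0,"claw":1},
    {"tx":0,"ty":0,"tz":0,"roll":0,"claw":1},
    {"tx":0,"ty":0,"tz":0,"roll":0,"claw":1},
    {"tx":0,"ty":0,"tz":0,"roll":0,"claw":1},
    {"tx":0,"ty":0,"tz":0,"roll":0,"claw":1}
  ]
}}

```text
time: 4.32
eef_pos: [416.9, 158.4, 179.7]
orientation: [[0.97, 0.242, -0.0], [0.242, -0.97, 0.007], [0.001, -0.007, -1.0]]
wrist_force: [-0.1, -0.0, -0.2]
gripper_width: 85.3
```

Call:
{"op": "send_rows", "data": {
  "deltas": [
    {"tx":-0.003,"ty":-0.0015,"tz":0,"roll":0,"claw":1},
    {"tx":0,"ty":0,"tz":0,"roll":0,"claw":1},
    {"tx":0,"ty":0,"tz":0.009,"roll":0,"claw":1},
    {"tx":0,"ty":0,"tz":0.009,"roll":0,"claw":1},
    {"tx":0,"ty":0,"tz":0.009,"roll":0,"claw":1},
    {"tx":0,"ty":0,"tz":0.006,"roll":0,"claw":1},
    {"tx":0,"ty":0,"tz":0,"roll":0,"claw":1},
    {"tx":0,"ty":0,"tz":0,"roll":0,"claw":1},
    {"tx":0,"ty":0,"tz":0,"roll":0,"claw":1},
    {"tx":0,"ty":0,"tz":0,"roll":0,"claw":1}
  ]
}}

```text
time: 5.15
eef_pos: [412.6, 159.1, 142.1]
orientation: [[0.97, 0.242, -0.003], [0.242, -0.97, 0.006], [-0.001, -0.006, -1.0]]
wrist_force: [-0.1, 0.7, -1.2]
gripper_width: 85.3
```

Call:
{"op": "send_rows", "data": {
  "deltas": [
    {"tx":0.001,"ty":0,"tz":0.002,"roll":0,"claw":-1},
    {"tx":0,"ty":0,"tz":0,"roll":0,"claw":-1},
    {"tx":0,"ty":0,"tz":0,"roll":0,"claw":-1},
    {"tx":0,"ty":0,"tz":0,"roll":0,"claw":-1},
    {"tx":0,"ty":0,"tz":0,"roll":0,"claw":-1},
    {"tx":0,"ty":0,"tz":0,"roll":0,"claw":-1},
    {"tx":0,"ty":0,"tz":0,"roll":0,"claw":-1},
    {"tx":0,"ty":0,"tz":0,"roll":0,"claw":-1},
    {"tx":0,"ty":0,"tz":0,"roll":0,"claw":-1},
    {"tx":0,"ty":0,"tz":0,"roll":0,"claw":-1}
  ],
  "grip_force": 45
}}

```text
time: 5.98
eef_pos: [414.6, 160.0, 141.1]
orientation: [[0.97, 0.243, 0.0], [0.243, -0.97, 0.007], [0.002, -0.007, -1.0]]
wrist_force: [-0.2, 0.8, -0.3]
gripper_width: 18.8
```

```bash
python3 - <<'E'
from bench import status, viewer
import cv2,numpy as np
s=status.state(); print(s['eef_pos'],s['gripper_width'],s['wrist_force'])
c=viewer.camera('wrist'); np.savez('wrist2.npz',**c); cv2.imwrite('pics/wrist2.png',c['image'])
E
```

```text
[414.56513363 160.02267809 141.10680455] 18.844563469782383 [-0.24897419  0.76925056 -0.34649205]
```

View pics/wrist2.png

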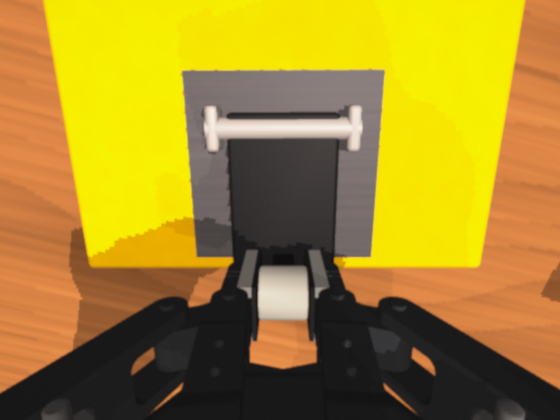

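The grasp is good: the knob sits between the pads at an opening of 18.8. Next I raise the paddle along its arc about the pivot.

Call:
{"op": "send_rows", "data": {
  "deltas": [
    {"tx":0.0034,"ty":0,"tz":-0.007,"roll":0,"claw":-1},
    {"tx":0,"ty":0,"tz":0,"roll":0,"claw":-1},
    {"tx":0.0043,"ty":0,"tz":-0.0065,"roll":0,"claw":-1},
    {"tx":0,"ty":0,"tz":0,"roll":0,"claw":-1},
    {"tx":0.005,"ty":0,"tz":-0.006,"roll":0,"claw":-1},
    {"tx":0,"ty":0,"tz":0,"roll":0,"claw":-1},
    {"tx":0.0056,"ty":0,"tz":-0.0054,"roll":0,"claw":-1},
    {"tx":0,"ty":0,"tz":0,"roll":0,"claw":-1},
    {"tx":0,"ty":0,"tz":0,"roll":0,"claw":-1},
    {"tx":0,"ty":0,"tz":0,"roll":0,"claw":-1}
  ]
}}

```text
time: 6.87
eef_pos: [429.6, 163.8, 165.0]
orientation: [[0.97, 0.244, -0.01], [0.244, -0.97, 0.004], [-0.009, -0.006, -1.0]]
wrist_force: [1.2, 2.1, -10.5]
gripper_width: 19.4
```

```bash
cat > k.py <<'E'
import numpy as np
from bench import status
from scipy.optimize import fsolve
K0=np.array([414.6,160.0,141.1]); yaw=np.radians(14.2); u=np.array([np.cos(yaw),np.sin(yaw)])
def knob(th,ph):  # knob (u,z) offset from shut
    rot=lambda v,a:np.array([v[0]*np.cos(a)+v[1]*np.sin(a),-v[0]*np.sin(a)+v[1]*np.cos(a)])
    return rot(np.array([-110,16.])+rot(np.array([-65,29.]),ph),th)-[-175,45]
s=status.state(); d=s['eef_pos']-K0; D=np.array([d[:2]@u,d[2]])
lat=d[1]*u[0]-d[0]*u[1]
print('t',s['time'],'u,z',D.round(1),'lateral',round(lat,1),'w',s['gripper_width'].__round__(1),'F',s['wrist_force'].round(1))
print('R',np.hypot(*(D+[-175,45])).round(1),'shut-lid phi from z/x:')
q=D+[-175,45]-np.array([-110,16]); print(' phi if lid shut',np.arctan2(q[1],-q[0])-np.arctan2(29,65),'Rpivot',np.hypot(*q).round(1),'(71.2)')
for g in((.1,.5),(1,.4)): 
    x,_,ok,_=fsolve(lambda v:knob(*v)-D,g,full_output=1); print(' th,ph',x.round(3),ok)
print(s['orientation'].round(3).tolist())
E
python3 k.py
```

```text
t 6.8667 u,z [15.5 23.9] lateral 0.0 w 19.4 F [  1.2   2.1 -10.5]
R 173.7 shut-lid phi from z/x:
 phi if lid shut 0.39961291547081734 Rpivot 72.5 (71.2)
 th,ph [0.019 0.357] 1
 th,ph [0.019 0.357] 1
[[0.97, 0.244, -0.01], [0.244, -0.97, 0.004], [-0.009, -0.006, -1.0]]
```

Call:
{"op": "send_rows", "data": {
  "deltas": [
    {"tx":0.006,"ty":0,"tz":-0.003,"roll":0,"claw":-1},
    {"tx":0,"ty":0,"tz":0,"roll":0,"claw":-1},
    {"tx":0.005,"ty":0,"tz":-0.003,"roll":0,"claw":-1},
    {"tx":0,"ty":0,"tz":0,"roll":0,"claw":-1},
    {"tx":0,"ty":0,"tz":0,"roll":0,"claw":-1},
    {"tx":0,"ty":0,"tz":0,"roll":0,"claw":-1},
    {"tx":0,"ty":0,"tz":0,"roll":0,"claw":-1},
    {"tx":0,"ty":0,"tz":0,"roll":0,"claw":-1},
    {"tx":0,"ty":0,"tz":0,"roll":0,"claw":-1},
    {"tx":0,"ty":0,"tz":0,"roll":0,"claw":-1}
  ]
}}

```text
time: 7.7
eef_pos: [434.9, 165.1, 169.7]
orientation: [[0.969, 0.245, -0.023], [0.245, -0.969, -0.001], [-0.022, -0.005, -1.0]]
wrist_force: [-3.0, 1.8, -9.4]
gripper_width: 18.7
```

```bash
python3 k.py
```

```text
t 7.7 u,z [20.9 28.6] lateral -0.0 w 18.7 F [-3.   1.8 -9.4]
R 170.8 shut-lid phi from z/x:
 phi if lid shut 0.4978477667897845 Rpivot 72.5 (71.2)
 th,ph [0.018 0.459] 1
 th,ph [0.018 0.459] 1
[[0.969, 0.245, -0.023], [0.245, -0.969, -0.001], [-0.022, -0.005, -1.0]]
```

Call:
{"op": "send_rows", "data": {
  "deltas": [
    {"tx":0.007,"ty":0,"tz":-0.003,"roll":0,"claw":-1},
    {"tx":0.004,"ty":0,"tz":-0.002,"roll":0,"claw":-1},
    {"tx":0,"ty":0,"tz":0,"roll":0,"claw":-1},
    {"tx":0.0056,"ty":0,"tz":-0.0106,"roll":0,"claw":-1},
    {"tx":0.0064,"ty":0,"tz":-0.0102,"roll":0,"claw":-1},
    {"tx":0.0071,"ty":0,"tz":-0.0097,"roll":0,"claw":-1},
    {"tx":0.0077,"ty":0,"tz":-0.0092,"roll":0,"claw":-1},
    {"tx":0,"ty":0,"tz":0,"roll":0,"claw":-1},
    {"tx":0,"ty":0,"tz":0,"roll":0,"claw":-1},
    {"tx":0,"ty":0,"tz":0,"roll":0,"claw":-1}
  ]
}}

```text
time: 8.53
eef_pos: [457.0, 170.7, 209.1]
orientation: [[0.968, 0.245, -0.06], [0.244, -0.97, -0.013], [-0.061, -0.002, -0.998]]
wrist_force: [-3.4, 1.6, -6.1]
gripper_width: 19.0
```

```bash
python3 k.py
```

```text
t 8.5333 u,z [43.7 68. ] lateral 0.0 w 19.0 F [-3.4  1.6 -6.1]
R 173.2 shut-lid phi from z/x:
 phi if lid shut 0.935091789945498 Rpivot 99.3 (71.2)
 th,ph [0.315 0.376] 1
 th,ph [0.315 0.376] 1
[[0.968, 0.245, -0.06], [0.244, -0.97, -0.013], [-0.061, -0.002, -0.998]]
```

Call:
{"op": "send_rows", "data": {
  "deltas": [
    {"tx":0.0082,"ty":0,"tz":-0.009,"roll":0,"claw":-1},
    {"tx":0.0088,"ty":0,"tz":-0.0084,"roll":0,"claw":-1},
    {"tx":0.0093,"ty":0,"tz":-0.0078,"roll":0,"claw":-1},
    {"tx":0.0099,"ty":0,"tz":-0.0071,"roll":0,"claw":-1},
    {"tx":0.0103,"ty":0,"tz":-0.0064,"roll":0,"claw":-1},
    {"tx":0.0107,"ty":0,"tz":-0.0056,"roll":0,"claw":-1},
    {"tx":0,"ty":0,"tz":0,"roll":0,"claw":-1},
    {"tx":0,"ty":0,"tz":0,"roll":0,"claw":-1},
    {"tx":0,"ty":0,"tz":0,"roll":0,"claw":-1},
    {"tx":0,"ty":0,"tz":0,"roll":0,"claw":-1}
  ]
}}

```text
time: 9.37
eef_pos: [494.1, 180.1, 240.4]
orientation: [[0.964, 0.245, -0.106], [0.244, -0.969, -0.028], [-0.109, 0.001, -0.994]]
wrist_force: [-3.0, 0.2, -4.3]
gripper_width: 18.8
```

```bash
python3 k.py; python3 - <<'E'
from bench import viewer
import cv2,numpy as np
c=viewer.camera('side'); np.savez('side1.npz',**c); cv2.imwrite('pics/side1.png',c['image'])
E
```

```text
t 9.3667 u,z [82.  99.3] lateral 0.0 w 18.8 F [-3.   0.2 -4.3]
R 171.7 shut-lid phi from z/x:
 phi if lid shut 1.2826676505607668 Rpivot 129.4 (71.2)
 th,ph [0.582 0.43 ] 1
 th,ph [0.582 0.43 ] 1
[[0.964, 0.245, -0.106], [0.244, -0.969, -0.028], [-0.109, 0.001, -0.994]]
```

View pics/side1.png

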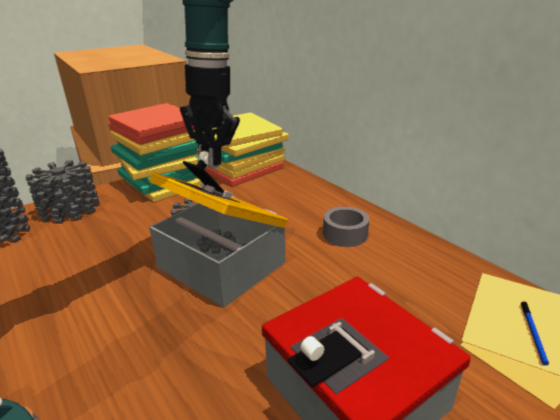

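The lid is about half open with the case interior showing, and the red lid at (360,335) is shut. I continue the arc.

Call:
{"op": "send_rows", "data": {
  "deltas": [
    {"tx":0.0118,"ty":0,"tz":-0.0092,"roll":0,"claw":-1},
    {"tx":0.0123,"ty":0,"tz":-0.0084,"roll":0,"claw":-1},
    {"tx":0.0128,"ty":0,"tz":-0.0077,"roll":0,"claw":-1},
    {"tx":0.0132,"ty":0,"tz":-0.0069,"roll":0,"claw":-1},
    {"tx":0.0136,"ty":0,"tz":-0.0061,"roll":0,"claw":-1},
    {"tx":0.014,"ty":0,"tz":-0.0052,"roll":0,"claw":-1},
    {"tx":0.0143,"ty":0,"tz":-0.0044,"roll":0,"claw":-1},
    {"tx":0,"ty":0,"tz":0,"roll":0,"claw":-1},
    {"tx":0,"ty":0,"tz":0,"roll":0,"claw":-1},
    {"tx":0,"ty":0,"tz":0,"roll":0,"claw":-1}
  ]
}}

```text
time: 10.25
eef_pos: [559.7, 196.8, 265.8]
orientation: [[0.954, 0.246, -0.173], [0.241, -0.969, -0.049], [-0.18, 0.005, -0.984]]
wrist_force: [-3.8, 1.0, -2.4]
gripper_width: 19.5
```

```bash
python3 k.py
```

```text
t 10.25 u,z [149.7 124.7] lateral 0.1 w 19.5 F [-3.8  1.  -2.4]
R 171.6 shut-lid phi from z/x:
 phi if lid shut 1.6546239214770242 Rpivot 175.5 (71.2)
 th,ph [1.005 0.434] 1
 th,ph [1.005 0.434] 1
[[0.954, 0.246, -0.173], [0.241, -0.969, -0.049], [-0.18, 0.005, -0.984]]
```

Call:
{"op": "send_rows", "data": {
  "deltas": [
    {"tx":0.0133,"ty":0,"tz":-0.0042,"roll":0,"claw":-1},
    {"tx":0.0136,"ty":0,"tz":-0.0034,"roll":0,"claw":-1},
    {"tx":0.0138,"ty":0,"tz":-0.0026,"roll":0,"claw":-1},
    {"tx":0.0139,"ty":0,"tz":-0.0017,"roll":0,"claw":-1},
    {"tx":0.014,"ty":0,"tz":-0.0009,"roll":0,"claw":-1},
    {"tx":0.014,"ty":0,"tz":0,"roll":0,"claw":-1},
    {"tx":0.014,"ty":0,"tz":0.0008,"roll":0,"claw":-1},
    {"tx":0,"ty":0,"tz":0,"roll":0,"claw":-1},
    {"tx":0,"ty":0,"tz":0,"roll":0,"claw":-1},
    {"tx":0,"ty":0,"tz":0,"roll":0,"claw":-1}
  ]
}}

```text
time: 11.08
eef_pos: [630.1, 214.7, 257.2]
orientation: [[0.943, 0.247, -0.222], [0.239, -0.969, -0.065], [-0.231, 0.009, -0.973]]
wrist_force: [-4.1, 0.3, -0.2]
gripper_width: 19.0
```

```bash
python3 k.py
```

```text
t 11.0833 u,z [222.3 116.1] lateral 0.1 w 19.0 F [-4.1  0.3 -0.2]
R 167.9 shut-lid phi from z/x:
 phi if lid shut 1.9766277201052083 Rpivot 214.0 (71.2)
 th,ph [1.396 0.546] 1
 th,ph [1.396 0.546] 1
[[0.943, 0.247, -0.222], [0.239, -0.969, -0.065], [-0.231, 0.009, -0.973]]
```

Call:
{"op": "send_rows", "data": {
  "deltas": [
    {"tx":0.013,"ty":0,"tz":-0.003,"roll":0,"claw":-1},
    {"tx":0.013,"ty":0,"tz":-0.0025,"roll":0,"claw":-1},
    {"tx":0,"ty":0,"tz":0,"roll":0,"claw":-1},
    {"tx":0,"ty":0,"tz":0,"roll":0,"claw":-1},
    {"tx":0,"ty":0,"tz":0,"roll":0,"claw":-1},
    {"tx":0,"ty":0,"tz":0,"roll":0,"claw":-1},
    {"tx":0,"ty":0,"tz":0,"roll":0,"claw":-1},
    {"tx":0,"ty":0,"tz":0,"roll":0,"claw":-1},
    {"tx":0,"ty":0,"tz":0,"roll":0,"claw":-1},
    {"tx":0,"ty":0,"tz":0,"roll":0,"claw":-1}
  ]
}}

```text
time: 11.92
eef_pos: [648.8, 219.4, 257.8]
orientation: [[0.942, 0.248, -0.224], [0.239, -0.969, -0.067], [-0.234, 0.009, -0.972]]
wrist_force: [-3.7, -0.3, -1.8]
gripper_width: 18.4
```

```bash
python3 k.py
```

```text
t 11.9167 u,z [241.6 116.7] lateral 0.1 w 18.4 F [-3.7 -0.3 -1.8]
R 174.9 shut-lid phi from z/x:
 phi if lid shut 2.0321479077871096 Rpivot 229.0 (71.2)
 th,ph [1.59  0.312] 1
 th,ph [1.59  0.312] 1
[[0.942, 0.248, -0.224], [0.239, -0.969, -0.067], [-0.234, 0.009, -0.972]]
```

```bash
python3 - <<'E'
from bench import viewer
import cv2,numpy as np
o=[]
for n in('side','wrist'):
    c=viewer.camera(n); np.savez(n+'3.npz',**c); o.append(c['image'])
cv2.imwrite('pics/both3.png',cv2.resize(np.hstack([o[0][:330,60:420],o[1]
[:330]]),None,fx=.86,fy=.86))
from h import *
c=load('side3'); h=cv2.cvtColor(c['image'],cv2.COLOR_BGR2HSV)
m=(abs(h[...,0].astype(int)-26)<8)&(h[...,1]>200)&(h[...,2]>60)
v,x=np.nonzero(m); zz=c['z_map'][v,x]; oo,d=ray(c,np.c_[x,v]); P=oo+d*zz[:,None]
u=np.array([.969,.245]); K=np.array([414.,159.])
Q=np.c_[(P[:,:2]-K)@u,P[:,2]]
k=(zz>0)&(abs(Q[:,0]-180)<60)&(Q[:,1]>110)&(Q[:,1]<320); Q=Q[k]; print(len(Q))
for lo in range(110,310,20):
    q=Q[(Q[:,1]>=lo)&(Q[:,1]<lo+20)]
    if len(q):print(lo,len(q),np.percentile(q[:,0],[5,50,95]).round(1))
E
```

```text
6234
110 625 [167.  173.8 175.9]
130 644 [164.1 173.3 175.1]
150 670 [165.1 172.9 174.6]
170 704 [164.9 172.4 174.5]
190 683 [162.5 172.  174. ]
210 643 [162.3 171.6 173.5]
230 757 [162.  171.2 173. ]
250 819 [161.9 170.9 172.6]
270 689 [157.7 168.2 176.2]
```

View pics/both3.png

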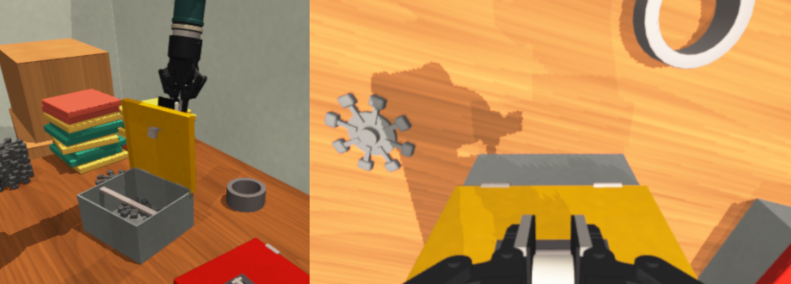

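The side and wrist views show the lid standing at about 89°, with the red lid still shut. I release now.

Call:
{"op": "send_rows", "data": {
  "deltas": [
    {"tx":0,"ty":0,"tz":0,"roll":0,"claw":1},
    {"tx":0,"ty":0,"tz":0,"roll":0,"claw":1},
    {"tx":0,"ty":0,"tz":0,"roll":0,"claw":1},
    {"tx":0,"ty":0,"tz":0,"roll":0,"claw":1},
    {"tx":0,"ty":0,"tz":0,"roll":0,"claw":1},
    {"tx":0,"ty":0,"tz":0,"roll":0,"claw":1},
    {"tx":0,"ty":0,"tz":0,"roll":0,"claw":1},
    {"tx":0,"ty":0,"tz":0,"roll":0,"claw":1},
    {"tx":0,"ty":0,"tz":0,"roll":0,"claw":1},
    {"tx":0,"ty":0,"tz":0,"roll":0,"claw":1}
  ]
}}

```text
time: 12.85
eef_pos: [657.7, 218.0, 261.5]
orientation: [[0.947, 0.246, -0.205], [0.237, -0.969, -0.065], [-0.215, 0.013, -0.977]]
wrist_force: [0.6, -0.1, 0.1]
gripper_width: 85.7
```

Released and reading free. I withdraw along the tool axis.

Call:
{"op": "send_rows", "data": {
  "deltas": [
    {"tx":0.002,"ty":0,"tz":-0.015,"roll":0,"claw":1},
    {"tx":0.002,"ty":0,"tz":-0.02,"roll":0,"claw":1},
    {"tx":0,"ty":0,"tz":-0.02,"roll":0,"claw":1},
    {"tx":0,"ty":0,"tz":-0.02,"roll":0,"claw":1},
    {"tx":0,"ty":0,"tz":-0.02,"roll":0,"claw":1},
    {"tx":0,"ty":0,"tz":-0.02,"roll":0,"claw":1},
    {"tx":0,"ty":0,"tz":-0.01,"roll":0,"claw":1},
    {"tx":0,"ty":0,"tz":0,"roll":0,"claw":1},
    {"tx":0,"ty":0,"tz":0,"roll":0,"claw":1},
    {"tx":0,"ty":0,"tz":0,"roll":0,"claw":1}
  ]
}}

```text
time: 13.68
eef_pos: [685.9, 227.0, 383.8]
orientation: [[0.945, 0.247, -0.213], [0.238, -0.969, -0.068], [-0.223, 0.014, -0.975]]
wrist_force: [-0.3, 0.5, -1.0]
gripper_width: 85.3
```

```bash
python3 - <<'E'
from bench import viewer,status
import cv2,numpy as np
s=status.state(); print(s['time'],s['eef_pos'],s['wrist_force'],s['joint_velocities'].round(2))
o=[]
for n in('side','scene'):
    c=viewer.camera(n); np.savez(n+'4.npz',**c); o.append(c['image'])
cv2.imwrite('pics/both4.png',cv2.resize(np.hstack(o),None,fx=.7,fy=.7))
from h import *
c=load('side4'); h=cv2.cvtColor(c['image'],cv2.COLOR_BGR2HSV)
m=(abs(h[...,0].astype(int)-26)<8)&(h[...,1]>200)&(h[...,2]>60)
v,x=np.nonzero(m); zz=c['z_map'][v,x]; oo,d=ray(c,np.c_[x,v]); P=oo+d*zz[:,None]
u=np.array([.969,.245]); K=np.array([414.,159.])
Q=np.c_[(P[:,:2]-K)@u,P[:,2]]
k=(zz>0)&(abs(Q[:,0]-180)<60)&(Q[:,1]>110)&(Q[:,1]<270); Q=Q[k]
a=[np.median(Q[(Q[:,1]>=l)&(Q[:,1]<l+20),0]) for l in(110,250)]; print(a,90-np.degrees(np.arctan((a[0]-a[1])/140)))
E
```

```text
13.6833 [685.8767649  227.03755912 383.7971975 ] [-0.33053556  0.48735611 -0.99592416] [ 0.02  0.35  0.01  1.34 -0.01 -0.42 -0.02]
[np.float64(173.7142421901549), np.float64(170.42484667120704)] 88.65404420921885
```

View pics/both4.png

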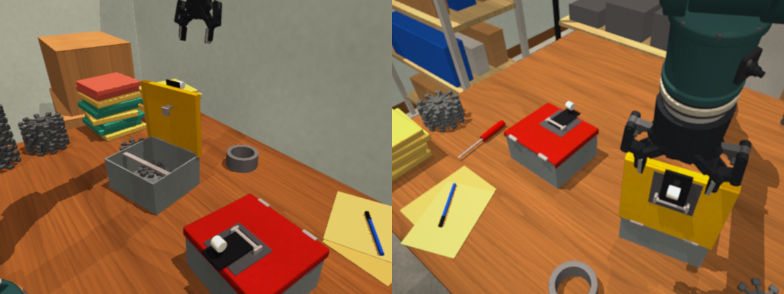

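The yellow lid stands at 88.7° with the gripper well clear above it, and the red lid is shut. I hand in the job.

```bash
python3 -c "
from bench import r
print(r.close_job())"
```

```text
the job is handed in; nothing more can be done
None
```

The yellow lid now stands open at about upright, the gripper has let go, and the job is handed in. I pinched the yellow case's white knob along y, raised the paddle to about 0.5 rad, swung the lid up and withdrew.

**Last checks**
- **Yellow lid:** 88.7° from the side camera's depth after release, and 88.8° just before it.
- **Red lid:** shut in both final views.
- **Gripper:** about 100 mm clear above the lid, with wrist force under about 1.2 N.
- **Time and force:** robot time was about 14 s. The highest wrist force I read was about 11 N, read only at the end of each move.

**Disagreements**
- **Lid angle:** just before release, the angle worked out from the arm's position was 1.59 rad (91°), about 2° more than the camera gave. That estimate is sensitive to errors of a few millimetres, so I trusted the camera.
- **Tool tilt:** the tool tilted up to about 13° under the load during the swing, away from the lid, and this caused no contact that I could see.

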